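# Free the toppled red sauce bottle and stand it on the green board

## Task

The red sauce bottle has toppled and is wedged across the corner of its steel pan. Pull it free, lift it clear of the pan, and set it down (do not drop it) standing upright on the round green board, wholly on the board, then let go of it. Leave the yellow bottle as it is, wedged in its own pan.

Things in the scene. Friction and masses are not known exactly. Their poses are not given: they have to be found in the camera images.
- red_bottle: closed rigid round bottle, red with a pale band low down and a white cap, about 0.3 kg. Body 50 mm across up to 148 mm from the base, then a short shoulder and the cap, 33 mm across, from 158 to 182 mm (the top). Origin at the centre of its base, z along its axis to the cap. At the start it leans about 40 degrees from upright, wedged in its pan; it comes free when lifted straight up
- red_grip (a point): point on the red bottle's axis 135 mm from its base, where the body is 50 mm across; at the start it is about 40 mm above the pan's rim, open to a grasp from above on both sides (fingers across the lean)
- yellow_bottle: bystander: the same bottle in yellow, wedged the same way in the other steel pan, its cap reaching about 170 mm above the bench: carry the red one over or round it; leave it there
- red_pan: steel pan that holds the red bottle, fixed to the bench: 196 mm along its x, 100 along its y, rim 85 mm high, walls and floor 4 mm, split by a full-height wall into two square compartments 92 mm inside. Origin: centre of its underside. The bottle is in the +x compartment, its base in the -x -y corner, leaning on the rims of the +x +y corner
- yellow_pan: the other pan, the same in every way, with the yellow bottle
- board_top (a point): centre of the top face of the round green board, 150 mm across and 12 mm thick, fixed flat on the bench; z up. The board and the two pans change places
There are look-alikes about, which are no part of the job. Of the things shaped like the part that bears board_top, the green one is meant.

How it is judged:
On the way, in this order (a step that is already met when the one before it is completed fails the run):
1. the red bottle is free of its pan: held in the fingers with its base above the pan's rim (height (world z) of red_bottle above 0.1 m and contact force between the fingers and red_bottle above 0.5 N), for 0.1 s.
2. the red bottle is lowered upright onto the green board while still held: base centre within 50 mm of the board's centre and within 15 mm of its top, leaning less than 10 degrees (horizontal distance between red_bottle and board_top below 0.05 m and height (world z) of red_bottle below 0.027 m and angle between red_bottle's own z axis and vertical below 0.175 rad and contact force between the fingers and red_bottle above 0.5 N), for 0.1 s.
At the end, for the whole second after the job is handed in: the red bottle stands at rest, upright (within 6 degrees) and cap up, on the green board with its base centre within 50 mm of the board's centre, touched by nothing of the robot; the yellow bottle is still wedged in its pan, within 20 mm of where it began (horizontal distance between red_bottle and board_top below 0.05 m and z of red_bottle in the frame of board_top between -0.004 and 0.006 m and angle between red_bottle's own z axis and vertical below 0.1 rad and linear speed of red_bottle below 0.02 m/s and contact force between each of the arm, the fingers and red_bottle below 0.1 N and distance of yellow_bottle from where it was at the start of the episode below 0.02 m).
It fails at once if the yellow bottle is moved by more than 20 mm (distance of yellow_bottle from where it was at the start of the episode above 0.02 m).
It also fails if it takes over 38 s, if anything falls off the work surface, if the arm or the gripper's body presses on something with over 40 N, if the wrist force passes 120 N, or if a joint passes its speed limit or range.

## Robot

A 6-joint arm with a two-finger parallel gripper is mounted at the origin on the work surface. World frame = base frame: x ahead of the robot, y to its left, z up, the work surface at z = 0. Lengths are in m, angles in rad, forces in N, time in s.
With the tool pointing down it reaches from about 0.3 to 0.875 m from the base axis. Payload 4.2 kg.
Tool frame: the origin (TCP) lies at the very end of the fingers, on their centre line; the grasp point (between the pads) lies 19 mm behind it (arm.grip_depth is the distance from the TCP to the grasp point, in m); z points along the fingers, y is the direction in which the jaws open and shut (so a half turn about z gives the same grasp; the last joint's range is limited). The gripper opens to 85 mm and grips with 20 to 120 N. Pads are 22 mm wide; open, the fingers measure 114 mm over their backs; the gripper's body (76 mm by 85 mm) begins 54 mm behind the grasp point. The pads swing forward as they close: fully open they stand 13 mm farther back than shut.
Start: joints at [1.163, 0.32, 1.565, -0, 1.257, -0.02], TCP at [0.217, 0.532, 0.231] pointing down, gripper open.
Joint ranges: [-3.11, 3.11], [-0.84, 2.01], [0.21, 2.61], [-1.34, 4.49], [0.05, 2.63], [-2.56, 2.56]. Speed limits (rad/s): [2.57, 2.57, 3.14, 3.14, 3.14, 3.14].

## Interface

Orientations are given as a 3x3 rotation matrix whose columns are the frame's x, y, z axes.
In Python, from plant import status, camera, camera_info, arm, cut_out gives the robot as it stands.
- The arm moves only by the shell command python3 -m inch 'ROWS' [FORCE]. ROWS is JSON, a list that holds one entry, the list of rows, each a list of 5 numbers: the shift along the tool's x, y, z in m, then the turn about the tool's z in rad, then the opening in per cent of the stroke, from 0 (shut) to 100 (fully open). In form: [[[tx, ty, tz, yaw, jaw], ...]]. A call has exactly 8 rows; each row shifts and turns the pose as measured when the row begins, along the tool's axes as they then stand; what a row does not reach is not made up. A row lasts 1/10 s, in which the tool goes at most 50 mm and 8.59 degrees, less where a joint would pass 70% of its speed; a pose out of reach is approached as far as the arm can. A call with a gripper value outside its range is refused whole. The fingers move at their own pace and stop on an object; FORCE is the grip in N (left out, the last holds). Time passes only in rows, so rows that do not move let the fingers close, or fill a call up. It gives the time, the measured TCP pose, the force and the opening at its end, in the units of the state.
- status.observe(): the state, without advancing time (a new reading comes with each control period).
- camera(name): name is "scene" or "side" or "wrist"; returns (picture, depth): 384x512x3 uint8, red, green, blue; 384x512 float32, m along the optical axis (not along the pixel's ray), 0 where there is no reading.
- camera_info(name): a dict with "fx", "fy", "cx", "cy" (pixels), "D" ([k1, k2, p1, p2, k3] as OpenCV has them; the pictures are not rectified), "R" (3x3) and "t" (3): a world point X has camera coordinates R X + t. Camera axes: x right, y down, z forward; pixel columns grow to the right and rows downward; lengths in m; the calibration is good to about 2 mm. A picture is of the moment at which its call begins: read the wrist's pose just before it. camera_info takes no time and is no camera call; for the wrist camera it gives the pose at the moment of the call.
- arm.hand_in(): hands the job in, once; it reports no verdict.
Trained networks look in the newest picture that a camera, given by its name, has taken for a name from the list of things; names that differ only in an ending like _2 or _b are one class to them, and where a whole thing is asked for, a point or a joint stands for the part that bears it (a point fixed in the world has none). Each returns a list of dicts, best first, with "p" (0 to 1); they miss things now and then, are a little off and sometimes report something else, mostly with a low value. They report only what shows in the picture. A call takes as long as a camera call. They do not tell look-alikes from the thing itself.
- cut_out(camera, thing): "mask" (384x512 bool, what is visible of it) and "rect" ([left, top, right, bottom] in pixels, round what is visible of it).
The state is a dict: "t": time; "q": joint angles; "joint_vel": joint speeds; "joint_efforts": joint torques, N m; "ee_pos": TCP position; "orientation": TCP orientation; "wrist_force": force on the tool from outside, world axes, zero at the start; "ft_torque": the same for the moment, N m; "grip_width": finger opening in m.
Only numpy, scipy, OpenCV 4.12 (cv2) and the standard library are available. Lean on these libraries where they do the work, as an engineer would, in place of code of your own. Each camera call takes 0.05 s, during which the arm holds its last target. There are 200 camera calls.

## Working session

There is one attempt and no reset: what is moved stays moved. The work goes in short steps, Python scripts to look and compute and a shell command to move; the robot and the scene stay as the last step left them, time stands still between calls to the robot, and variables do not carry over. Pictures are saved under pics/ and viewed, about 8 in all and at most 12, crops included, and the job is handed in when it is done.

```bash
mkdir -p pics; ls
cat > h.py <<'E'
import numpy as np, cv2
from plant import status, camera, camera_info, arm, cut_out
def cloud(name, depth, mask):
    ci=camera_info(name); K=np.array([[ci['fx'],0,ci['cx']],[0,ci['fy'],ci['cy']],[0,0,1.]])
    v,u=np.nonzero(mask&(depth>0)); z=depth[v,u]
    n=cv2.undistortPoints(np.stack([u,v],1).astype(float)[:,None],K,np.array(ci['D'],float))[:,0]
    P=np.c_[n*z[:,None],z]; return (P-np.array(ci['t']))@np.array(ci['R']), u, v
E
python3 - <<'E'
from h import *
o=status.observe(); print(o['t'],o['ee_pos'],np.round(o['orientation'],3).tolist())
ims=[]
for c in ('scene','side'):
    p,d=camera(c); ims.append(p.copy()); np.savez('/tmp/%s.npz'%c,p=p,d=d)
    for th in ('red_bottle','yellow_bottle','red_pan','board_top'):
        for r in cut_out(c,th)[:5]:
            P,u,v=cloud(c,d,r['mask'])
            if len(P)==0: continue
            print(c,th,round(r['p'],2),np.round(r['rect']).tolist(),'med',np.round(np.median(P,0),3),'lo',np.round(np.percentile(P,3,axis=0),3),'hi',np.round(np.percentile(P,97,axis=0),3),'rgb',np.median(p[r['mask']],0))
cv2.imwrite('pics/a.png',cv2.resize(np.vstack(ims)[:,:,::-1],(400,600)) ) 
cv2.imwrite('pics/scene.png',ims[0][:,:,::-1]);cv2.imwrite('pics/side.png',ims[1][:,:,::-1])
E
```

```text
pics
0.0 [0.21723797 0.53188618 0.23049268] [[-0.926, 0.378, -0.001], [0.378, 0.926, -0.002], [0.0, -0.002, -1.0]]
scene red_bottle 0.74 [386.0, 274.0, 462.0, 306.0] med [0.641 0.259 0.119] lo [0.596 0.208 0.049] hi [0.666 0.311 0.164] rgb [80. 23. 22.]
scene yellow_bottle 0.74 [266.0, 229.0, 312.0, 258.0] med [ 0.601 -0.02   0.13 ] lo [ 0.54  -0.073  0.038] hi [0.63  0.022 0.166] rgb [102.  91.  47.]
scene yellow_bottle 0.58 [387.0, 274.0, 462.0, 308.0] med [0.64  0.259 0.118] lo [0.597 0.208 0.045] hi [0.666 0.312 0.164] rgb [80. 24. 22.]
scene red_pan 0.57 [366.0, 222.0, 442.0, 323.0] med [0.558 0.221 0.051] lo [0.465 0.157 0.002] hi [0.669 0.283 0.087] rgb [43. 46. 47.]
scene board_top 0.97 [107.0, 154.0, 159.0, 199.0] med [ 0.428 -0.476  0.013] lo [ 0.358 -0.541  0.007] hi [ 0.491 -0.412  0.016] rgb [71. 52. 42.]
scene board_top 0.91 [335.0, 172.0, 391.0, 218.0] med [0.346 0.125 0.013] lo [0.276 0.062 0.006] hi [0.409 0.19  0.016] rgb [65. 37. 21.]
scene board_top 0.74 [162.0, 198.0, 226.0, 251.0] med [ 0.533 -0.264  0.013] lo [ 0.464 -0.329  0.009] hi [ 0.595 -0.201  0.016] rgb
[... 615 characters left out ...]
 0.61 [147.0, 273.0, 264.0, 362.0] med [0.553 0.21  0.051] lo [0.468 0.157 0.003] hi [0.657 0.295 0.087] rgb [73. 76. 74.]
side board_top 0.93 [299.0, 171.0, 348.0, 202.0] med [ 0.3   -0.248  0.012] lo [ 0.235 -0.321  0.005] hi [ 0.363 -0.188  0.014] rgb [85. 63. 51.]
side board_top 0.88 [282.0, 265.0, 354.0, 322.0] med [0.339 0.135 0.013] lo [0.274 0.061 0.003] hi [0.404 0.196 0.015] rgb [84. 62. 48.]
side board_top 0.77 [224.0, 174.0, 272.0, 199.0] med [ 0.527 -0.257  0.012] lo [ 0.465 -0.327  0.007] hi [ 0.589 -0.197  0.014] rgb [ 55. 111.  66.]
side board_top 0.71 [259.0, 139.0, 306.0, 163.0] med [ 0.422 -0.465  0.012] lo [ 0.358 -0.541  0.003] hi [ 0.488 -0.407  0.015] rgb [85. 63. 49.]
```

View pics/scene.png

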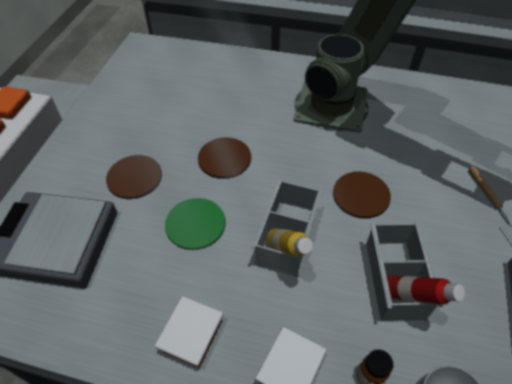

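View pics/side.png

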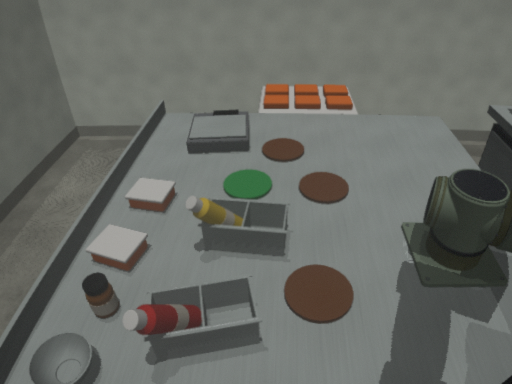

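The scene view shows the red bottle at about (425,290) with its cap at (457,292), in the right pan. The yellow bottle is at (290,242). The green board is at (195,222) among three brown look-alikes. Next I fit the bottle axis.

```bash
cat >> h.py <<'E'
from scipy.optimize import least_squares
def prof(B,a,P):
    w=P-B; s=w@a; r=np.linalg.norm(w-s[:,None]*a,axis=1)
    R=np.interp(s,[0,.148,.158,.182],[.025,.025,.0165,.0165])
    return np.where(s>.182-1e-3, np.where(r<.0155,s-.182,np.hypot(np.maximum(r-.0165,0),s-.182)), r-R)
def fit(P,B0,a0):
    def f(x):
        a=np.array([np.sin(x[3])*np.cos(x[4]),np.sin(x[3])*np.sin(x[4]),np.cos(x[3])]); return prof(x[:3],a,P)
    x0=np.r_[B0,np.arccos(a0[2]),np.arctan2(a0[1],a0[0])]
    s=least_squares(f,x0,loss='soft_l1',f_scale=.002,x_scale=[.01]*3+[.1]*2); x=s.x
    a=np.array([np.sin(x[3])*np.cos(x[4]),np.sin(x[3])*np.sin(x[4]),np.cos(x[3])]); return x[:3],a,np.median(abs(f(x)))
E
python3 - <<'E'
from h import *
Ps=[]
for c in ('scene','side'):
    z=np.load('/tmp/%s.npz'%c); p,d=z['p'],z['d']
    y0,y1,x0,x1=(268,312,380,468) if c=='scene' else (296,340,118,208)
    m=np.zeros(d.shape,bool); m[y0:y1,x0:x1]=True
    P,u,v=cloud(c,d,m); rgb=p[v,u].astype(int)
    k=((rgb[:,0]>1.8*rgb[:,2])&(rgb[:,0]>50))|((P[:,2]>.125))
    P=P[k]; P=P[(P[:,2]>.06)]; Ps.append(P); print(c,len(P),np.round(P[P[:,2]>.14].mean(0),3))
for Q in Ps+[np.vstack(Ps)]:
  best=min((fit(Q,np.array([.57,.17,.03]),np.array([np.sin(.7)*np.cos(h),np.sin(.7)*np.sin(h),np.cos(.7)])) for h in (.5,.9,1.3)),key=lambda r:r[2])
  B,a,e=best
  print('base',np.round(B,3),'axis',np.round(a,3),'lean',np.degrees(np.arccos(a[2])).round(1),'head',np.degrees(np.arctan2(a[1],a[0])).round(1),'grip',np.round(B+.135*a,4),'cap',np.round(B+.182*a,3),'res',e)
E
```

```text
scene 1090 [0.651 0.293 0.153]
side 1237 [0.644 0.302 0.154]
base [0.596 0.21  0.019] axis [0.322 0.558 0.765] lean 40.1 head 60.0 grip [0.64   0.2852 0.1226] cap [0.655 0.311 0.159] res 0.000795525734954344
base [0.597 0.211 0.019] axis [0.328 0.551 0.768] lean 39.9 head 59.2 grip [0.6416 0.2849 0.1228] cap [0.657 0.311 0.159] res 0.0005370828847137479
base [0.597 0.21  0.019] axis [0.325 0.555 0.765] lean 40.1 head 59.6 grip [0.641  0.2851 0.1225] cap [0.656 0.311 0.158] res 0.0007176686944084174
```

The fit is good: grip point (0.641, 0.285, 0.123), lean 40° with heading 60°. I'll translate first, then yaw +98° to put the jaws across the lean.

```bash
python3 -m inch '[[[-0.049,-0.007,0,0,100],[-0.049,-0.007,0,0,100],[-0.049,-0.007,0,0,100],[-0.049,-0.007,0,0,100],[-0.049,-0.007,0,0,100],[-0.049,-0.007,0,0,100],[-0.049,-0.007,0,0,100],[-0.049,-0.007,0,0,100]]]' 20
python3 -m inch '[[[0,0,0,0.149,100],[0,0,0,0.149,100],[0,0,0,0.149,100],[0,0,0,0.149,100],[0,0,0,0.149,100],[0,0,0,0.149,100],[0,0,0,0.149,100],[0,0,0,0.149,100]]]'
python3 -m inch '[[[0,0,0,0.149,100],[0,0,0,0.149,100],[0,0,0,0.149,100],[0,0,0,0.076,100],[0,0,0,0,100],[0,0,0,0,100],[0,0,0,0,100],[0,0,0,0,100]]]'
cat > st.py <<'E'
from h import *
import sys
o=status.observe(); R=np.array(o['orientation']); p=np.array(o['ee_pos'])
print('t',o['t'],'p',p.round(4),'yhead',np.degrees(np.arctan2(R[1,1],R[0,1])).round(1),'z',R[:,2].round(3),'q',np.round(o['q'],2),'w',o['grip_width'],'F',np.round(o['wrist_force'],1))
if len(sys.argv)>3: print('tool delta',(R.T@(np.array(list(map(float,sys.argv[1:4])))-p)).round(4))
E
python3 st.py .641 .285 .1035
```

```text
t: 1.3
ee_pos: [0.5617, 0.3344, 0.2314]
orientation: [[-0.93, 0.367, 0.0], [0.367, 0.93, 0.005], [0.002, 0.004, -1.0]]
wrist_force: [0.0, 0.4, 1.1]
grip_width: 0.0855
t: 2.1
ee_pos: [0.5695, 0.3279, 0.2291]
orientation: [[0.01, 1.0, 0.001], [1.0, -0.01, 0.002], [0.002, 0.001, -1.0]]
wrist_force: [0.2, -0.2, 1.1]
grip_width: 0.0852
t: 2.9
ee_pos: [0.5695, 0.3278, 0.2286]
orientation: [[0.511, 0.86, 0.0], [0.86, -0.511, 0.002], [0.002, -0.001, -1.0]]
wrist_force: [-1.5, 0.3, -0.2]
grip_width: 0.0856
t 2.9 p [0.5695 0.3278 0.2286] yhead -30.7 z [ 0.     0.002 -1.   ] q [0.5  0.45 1.36 0.   1.32 1.04] w 0.08564628220791154 F [-1.5  0.3 -0.2]
tool delta [-0.0005  0.0835  0.125 ]
```

```bash
python3 -m inch '[[[-0.002,0.042,0,0,100],[-0.002,0.041,0,0,100],[0,0,0,0,100],[0,0,0.03,0,100],[0,0,0.03,0,100],[0,0,0,0,100],[0,0,0,0,100],[0,0,0,0,100]]]' 20
python3 st.py .639 .282 .097
python3 - <<'E'
from h import *
p,d=camera('wrist'); cv2.imwrite('pics/w1.png',p[:,:,::-1])
ci=camera_info('wrist'); o=status.observe(); print(np.round(ci['R'],3).tolist(),ci['t'])
r=cut_out('wrist','red_bottle')[0]; print(r['p'],r['rect'])
P,u,v=cloud('wrist',d,r['mask']); P=P[P[:,2]>.05]
B,a,e=fit(P,np.array([.597,.21,.019]),np.array([.325,.555,.765])); print(B,a,e,B+.131*a)
E
```

```text
t: 3.7
ee_pos: [0.6411, 0.2827, 0.17]
orientation: [[0.506, 0.862, 0.004], [0.862, -0.506, 0.005], [0.006, 0.0, -1.0]]
wrist_force: [-1.1, 0.3, 0.1]
grip_width: 0.0857
t 3.7 p [0.6411 0.2827 0.17  ] yhead -30.4 z [ 0.004  0.005 -1.   ] q [0.4  0.55 1.34 0.   1.24 0.93] w 0.08567811939304798 F [-1.1  0.3  0.1]
tool delta [-0.0021 -0.0015  0.073 ]
[[0.862, -0.507, 0.001], [-0.487, -0.827, 0.282], [-0.142, -0.244, -0.959]] [-0.40884303  0.52779005  0.48194398]
0.6 [217.7, 162.3, 289.7, 279.1]
[0.59685767 0.21074282 0.01976905] [0.32484282 0.55743905 0.76402804] 0.00031413934950602455 [0.63941208 0.28376734 0.11985673]
```

View pics/w1.png

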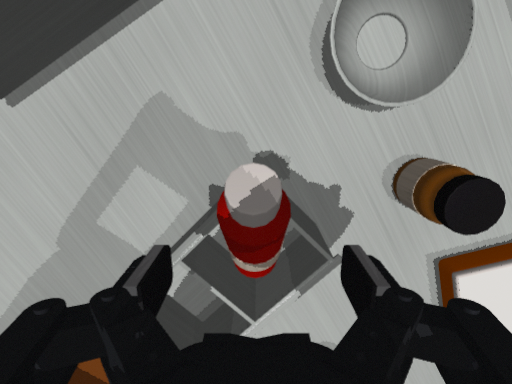

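The wrist view shows the bottle centred between the fingers (x≈254, fingers at 170 and 342), and the fit agrees with the first to within 1 mm. I'll descend and close.

```bash
python3 -m inch '[[[-0.001,-0.001,0.03,0,100],[0,0,0.03,0,100],[0,0,0.012,0,100],[0,0,0,0,40],[0,0,0,0,40],[0,0,0,0,40],[0,0,0,0,40],[0,0,0,0,40]]]' 20
python3 -m inch '[[[0,0,0,0,40],[0,0,0,0,40],[0,0,-0.01,0,40],[0,0,-0.015,0,40],[0,0,-0.02,0,40],[0,0,-0.02,0,40],[0,0,0,0,40],[0,0,0,0,40]]]' 20
python3 st.py
```

```text
t: 4.6
ee_pos: [0.6431, 0.286, 0.1078]
orientation: [[0.505, 0.863, 0.017], [0.863, -0.506, 0.012], [0.019, 0.008, -1.0]]
wrist_force: [-1.5, -0.1, -3.8]
grip_width: 0.0494
t: 5.4
ee_pos: [0.6445, 0.2855, 0.1795]
orientation: [[0.506, 0.862, 0.024], [0.862, -0.506, 0.015], [0.025, 0.013, -1.0]]
wrist_force: [0.4, -0.7, -5.3]
grip_width: 0.0493
t 5.4 p [0.6445 0.2855 0.1795] yhead -30.4 z [ 0.024  0.015 -1.   ] q [0.4  0.54 1.33 0.   1.24 0.93] w 0.04930492210392415 F [ 0.4 -0.7 -5.3]
```

```bash
python3 -m inch '[[[0,0,-0.03,0,40],[0,0,-0.035,0,40],[0,0,-0.035,0,40],[0,0,-0.035,0,40],[0,0,-0.035,0,40],[0,0,-0.03,0,40],[0,0,0,0,40],[0,0,0,0,40]]]'
cat > look.py <<'E'
from h import *
import sys
o=status.observe(); g=np.array(o['ee_pos'])
Ps=[]; ims=[]
for c in ('scene','side'):
    p,d=camera(c); 
    P,u,v=cloud(c,d,np.ones(d.shape,bool)); rgb=p[v,u].astype(int)
    near=(np.linalg.norm(P[:,:2]-g[:2],axis=1)<.16)&(P[:,2]<g[2]+.02)&(P[:,2]>.02)
    red=(rgb[:,0]>2*rgb[:,2])&(rgb[:,0]>2*rgb[:,1])&(rgb[:,0]>40)
    k=near&red; Ps.append(P[k]); print(c,k.sum())
    if k.sum():
        uc,vc=int(np.median(u[k])),int(np.median(v[k])); x0,y0=max(0,min(uc-90,332)),max(0,min(vc-100,184))
        ims.append(cv2.resize(p[y0:y0+200,x0:x0+180],None,fx=2,fy=2))
cv2.imwrite('pics/%s.png'%sys.argv[1],np.hstack(ims)[:,:,::-1])
for Q in Ps+[np.vstack(Ps)]:
  if len(Q)<60: continue
  r=[]
  for l in (.05,.4,.7):
    for h in (1.04,1.04+np.pi):
      a=np.array([np.sin(l)*np.cos(h),np.sin(l)*np.sin(h),np.cos(l)]); r.append(fit(Q,g+[0,0,.023]-.14*a,a))
  B,a,e=min(r,key=lambda r:r[2]); print('base',B.round(4),'axis',a.round(3),'lean',np.degrees(np.arccos(a[2])).round(1),'head',np.degrees(np.arctan2(a[1],a[0])).round(1),'res',round(e,4))
E
python3 st.py; python3 look.py l1
```

```text
t: 6.2
ee_pos: [0.6387, 0.2817, 0.3763]
orientation: [[0.506, 0.862, 0.01], [0.862, -0.506, 0.009], [0.012, 0.004, -1.0]]
wrist_force: [-0.7, 0.0, -4.7]
grip_width: 0.0494
t 6.2 p [0.6387 0.2817 0.3763] yhead -30.4 z [ 0.01   0.009 -1.   ] q [0.4  0.49 0.95 0.   1.69 0.93] w 0.049372904286176925 F [-0.7  0.  -4.7]
scene 1109
side 23
base [0.5986 0.215  0.2791] axis [0.285 0.479 0.83 ] lean 33.9 head 59.3 res 0.0006
base [0.5984 0.2146 0.2785] axis [0.286 0.479 0.83 ] lean 33.9 head 59.2 res 0.0006
```

View pics/l1.png

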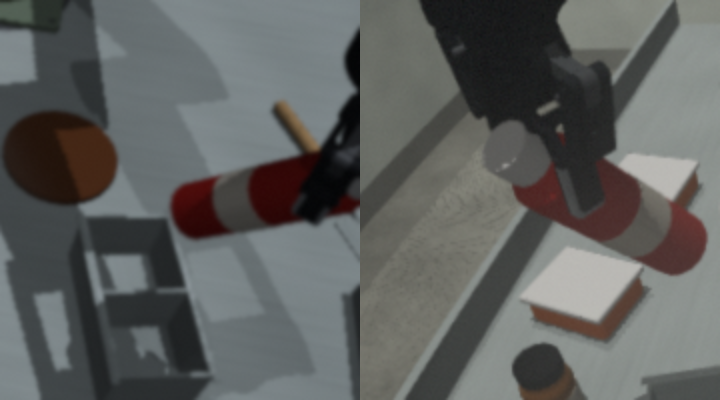

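The bottle is free and now leans 34°, so it slipped 6° in the pads. I'll start the carry abruptly, so inertia swings the base under the grip, and stop gently.

```bash
python3 -m inch '[[[-0.047,0.016,0,0,40],[-0.047,0.016,0,0,40],[-0.047,0.016,0,0,40],[-0.047,0.016,0,0,40],[-0.047,0.016,0,0,40],[-0.047,0.016,0,0,40],[-0.043,0.015,0,0,40],[-0.038,0.013,0,0,40]]]'
python3 -m inch '[[[-0.033,0.011,0,0,40],[-0.028,0.010,0,0,40],[-0.023,0.008,0,0,40],[-0.018,0.006,0,0,40],[-0.013,0.005,0,0,40],[-0.01,0.004,0,0,40],[-0.005,0.002,0,0,40],[0,0,0,0,40]]]'
python3 st.py .529 -.263 .376; python3 look.py l2
```

```text
t: 7.1
ee_pos: [0.5563, -0.0963, 0.3505]
orientation: [[0.496, 0.868, -0.026], [0.868, -0.496, 0.007], [-0.007, -0.026, -1.0]]
wrist_force: [1.1, 0.9, -4.8]
grip_width: 0.0495
t: 7.9
ee_pos: [0.5229, -0.241, 0.3352]
orientation: [[0.502, 0.863, -0.051], [0.865, -0.502, 0.015], [-0.012, -0.052, -0.999]]
wrist_force: [0.2, 1.2, -4.2]
grip_width: 0.0497
t 7.9 p [ 0.5229 -0.241   0.3352] yhead -30.2 z [-0.051  0.015 -0.999] q [-0.45  0.31  1.33 -0.01  1.56  0.08] w 0.049720212578859134 F [ 0.2  1.2 -4.2]
tool delta [-0.0164  0.0142 -0.0414]
scene 285
side 223
base [ 0.4899 -0.2853  0.2261] axis [0.235 0.318 0.918] lean 23.3 head 53.5 res 0.0004
base [ 0.4928 -0.2884  0.2273] axis [0.222 0.347 0.911] lean 24.3 head 57.4 res 0.0008
base [ 0.4924 -0.2876  0.2275] axis [0.218 0.34  0.915] lean 23.8 head 57.3 res 0.0007
```

Lean is down to 24°. One more sharp reversal: ramp up along +x, snap to −x, coast down.

```bash
python3 -m inch '[[[0.01,0,-0.003,0,40],[0.022,0,-0.003,0,40],[0.034,0,-0.003,0,40],[0.046,0,-0.003,0,40],[-0.05,0,-0.003,0,40],[-0.05,0,-0.003,0,40],[-0.04,0,-0.003,0,40],[-0.03,0,-0.003,0,40]]]'
python3 -m inch '[[[-0.02,0,-0.003,0,40],[-0.01,0,-0.003,0,40],[0.01,0,-0.003,0,40],[0.022,0,-0.003,0,40],[0.034,0,-0.003,0,40],[0.046,0,-0.003,0,40],[-0.05,0,-0.003,0,40],[-0.05,0,-0.003,0,40]]]'
python3 -m inch '[[[-0.04,0,-0.003,0,40],[-0.03,0,-0.003,0,40],[-0.02,0,-0.003,0,40],[-0.01,0,-0.003,0,40],[-0.005,0,0,0,40],[0,0,0,0,40],[0,0,0,0,40],[0,0,0,0,40]]]'
python3 st.py .529 -.263 .376; python3 look.py l3
```

```text
t: 8.8
ee_pos: [0.5084, -0.2678, 0.3619]
orientation: [[0.469, 0.882, -0.043], [0.883, -0.469, 0.021], [-0.002, -0.048, -0.999]]
wrist_force: [1.0, -0.8, -4.7]
grip_width: 0.0493
t: 9.6
ee_pos: [0.5139, -0.2613, 0.3888]
orientation: [[0.441, 0.897, -0.035], [0.897, -0.44, 0.028], [0.01, -0.043, -0.999]]
wrist_force: [0.2, -1.3, -4.9]
grip_width: 0.0497
t: 10.4
ee_pos: [0.4738, -0.3493, 0.4016]
orientation: [[0.428, 0.903, -0.031], [0.904, -0.427, 0.031], [0.015, -0.041, -0.999]]
wrist_force: [0.2, 0.8, -4.5]
grip_width: 0.0492
t 10.4 p [ 0.4738 -0.3493  0.4016] yhead -25.3 z [-0.031  0.031 -0.999] q [-0.66  0.32  1.15  0.01  1.71 -0.22] w 0.049182335837215096 F [ 0.2  0.8 -4.5]
tool delta [0.1012 0.0141 0.0265]
scene 886
side 613
base [ 0.3975 -0.573   1.0207] axis [-0.12  -0.348  0.93 ] lean 21.6 head -109.0 res 0.0009
base [ 0.4665 -0.3766  0.495 ] axis [-0.127 -0.35   0.928] lean 21.9 head -109.9 res 0.001
base [ 0.4453 -0.4337  0.6476] axis [-0.123 -0.348  0.929] lean 21.7 head -109.5 res 0.001
```

View pics/l3.png

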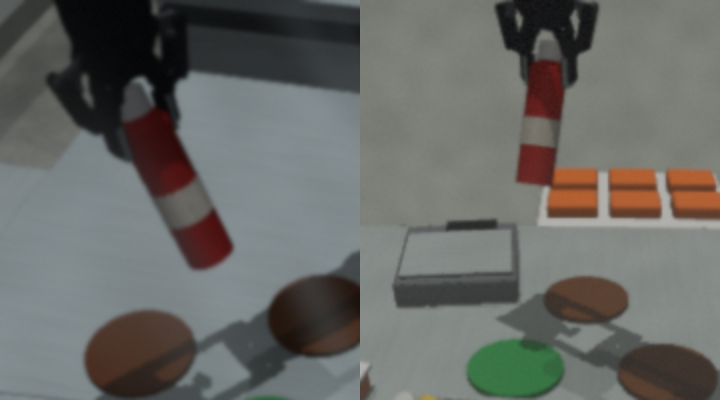

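The picture shows the bottle overswung to −22°, with the base now on the +x side. Returning to the board with a sharp +x start should take some of that off. I'll also fix the fit's missing end constraint.

```bash
sed -i 's/    return np.where(s>.182-1e-3/    r=np.where(s<0,R+np.hypot(s,np.maximum(r-R,0)),r)\n    return np.where(s>.182-1e-3/' h.py
sed -i 's/P\[:,2\]>.02)$/P[:,2]>max(.02,g[2]-.17))/' look.py
python3 -m inch '[[[0.046,0.002,0,0,40],[0.036,0.004,0,0,40],[0.022,0.004,0,0,40],[0.012,0.004,0,0,40],[0.006,0,0,0,40],[0,0,0,0,40],[0,0,0,0,40],[0,0,0,0,40]]]'
python3 st.py .529 -.263 .376; python3 look.py l4
```

```text
t: 11.3
ee_pos: [0.54, -0.2426, 0.4019]
orientation: [[0.43, 0.902, -0.032], [0.903, -0.43, 0.03], [0.013, -0.042, -0.999]]
wrist_force: [-0.0, 0.6, -4.1]
grip_width: 0.0493
t 11.3 p [ 0.54   -0.2426  0.4019] yhead -25.5 z [-0.032  0.03  -0.999] q [-0.45  0.32  1.14  0.01  1.72 -0.  ] w 0.04927423640851761 F [-0.   0.6 -4.1]
tool delta [-0.0235 -0.0001  0.0256]
scene 976
side 708
base [ 0.5453 -0.2194  0.2785] axis [-0.035 -0.154  0.987] lean 9.1 head -102.6 res 0.0006
base [ 0.5463 -0.2211  0.2827] axis [-0.025 -0.148  0.989] lean 8.6 head -99.7 res 0.0009
base [ 0.546  -0.2191  0.2718] axis [-0.033 -0.151  0.988] lean 8.9 head -102.4 res 0.0008
```

Lean is now only 9°, and set-down will self-right it. I'll descend over the board gently.

```bash
python3 -m inch '[[[-0.004,0.001,0.01,0,40],[-0.005,0.002,0.02,0,40],[-0.005,0.002,0.03,0,40],[-0.005,0.002,0.03,0,40],[-0.005,0.002,0.03,0,40],[-0.005,0.001,0.03,0,40],[-0.004,0.001,0.025,0,40],[-0.002,0,0.015,0,40]]]'
python3 -m inch '[[[0,0,0.008,0,40],[0,0,0.005,0,40],[0,0,0,0,40],[0,0,0,0,40],[0,0,0,0,40],[0,0,0,0,40],[0,0,0,0,40],[0,0,0,0,40]]]'
python3 st.py .529 -.268 .14; python3 look.py l5
```

```text
t: 12.2
ee_pos: [0.5256, -0.2796, 0.2028]
orientation: [[0.435, 0.9, -0.029], [0.9, -0.435, 0.026], [0.011, -0.037, -0.999]]
wrist_force: [-0.2, 1.4, -5.2]
grip_width: 0.0493
t: 13.0
ee_pos: [0.5246, -0.2805, 0.1893]
orientation: [[0.436, 0.899, -0.028], [0.9, -0.436, 0.025], [0.011, -0.036, -0.999]]
wrist_force: [-0.7, 0.2, -3.9]
grip_width: 0.0488
t 13.0 p [ 0.5246 -0.2805  0.1893] yhead -25.8 z [-0.028  0.025 -0.999] q [-0.51  0.4   1.56  0.01  1.23 -0.07] w 0.04880010742461881 F [-0.7  0.2 -3.9]
tool delta [0.0127 0.0003 0.0495]
scene 262
side 81
base [ 0.5302 -0.2594  0.0756] axis [-0.04  -0.146  0.989] lean 8.7 head -105.2 res 0.0008
base [ 0.5366 -0.2567  0.0556] axis [-0.075 -0.148  0.986] lean 9.6 head -117.0 res 0.0011
base [ 0.5315 -0.2599  0.0757] axis [-0.05  -0.142  0.989] lean 8.7 head -109.4 res 0.0008
```

```bash
python3 -m inch '[[[0.004,0,0.012,0,40],[0.003,0,0.014,0,40],[0.002,0,0.008,0,40],[0,0,0.004,0,40],[0,0,0.003,0,40],[0,0,0,0,40],[0,0,0,0,40],[0,0,0,0,40]]]'
python3 st.py .529 -.268 .14; python3 look.py l6
```

```text
t: 13.9
ee_pos: [0.5276, -0.2703, 0.1449]
orientation: [[0.436, 0.899, -0.028], [0.9, -0.436, 0.026], [0.011, -0.037, -0.999]]
wrist_force: [-0.7, 0.3, -4.8]
grip_width: 0.0492
t 13.9 p [ 0.5276 -0.2703  0.1449] yhead -25.9 z [-0.028  0.026 -0.999] q [-0.5   0.43  1.62  0.01  1.13 -0.05] w 0.049224432444116825 F [-0.7  0.3 -4.8]
tool delta [0.0027 0.0004 0.0049]
scene 228
side 39
base [ 0.5346 -0.2497  0.0314] axis [-0.046 -0.145  0.988] lean 8.7 head -107.7 res 0.0007
base [ 0.5345 -0.2496  0.0314] axis [-0.047 -0.144  0.988] lean 8.7 head -108.1 res 0.0008
```

```bash
python3 -m inch '[[[0,0,0.004,0,40],[0,0,0.004,0,40],[0,0,0.003,0,40],[0,0,0,0,40],[0,0,0,0,40],[0,0,0,0,40],[0,0,0,0,40],[0,0,0,0,40]]]'
python3 st.py; python3 look.py l7
```

```text
t: 14.8
ee_pos: [0.5289, -0.271, 0.1375]
orientation: [[0.437, 0.899, -0.022], [0.9, -0.436, 0.023], [0.011, -0.03, -1.0]]
wrist_force: [-0.2, -0.6, -0.6]
grip_width: 0.0488
t 14.8 p [ 0.5289 -0.271   0.1375] yhead -25.9 z [-0.022  0.023 -1.   ] q [-0.5   0.44  1.63  0.01  1.1  -0.05] w 0.04879743363654403 F [-0.2 -0.6 -0.6]
scene 194
side 29
base [ 0.5358 -0.2478  0.0056] axis [-0.04  -0.143  0.989] lean 8.5 head -105.7 res 0.0006
base [ 0.5367 -0.2482  0.0055] axis [-0.048 -0.139  0.989] lean 8.4 head -109.1 res 0.0007
```

Contact: the wrist load went from −4.8 to −0.6 N. Now I right it by moving +x about 18 mm with light pressure.

```bash
python3 -m inch '[[[0.005,0,0.004,0,40],[0.005,0,0.003,0,40],[0.005,0,0.003,0,40],[0.005,0,0.003,0,40],[0.003,0,0.002,0,40],[0,0,0.002,0,40],[0,0,0.002,0,40],[0,0,0.002,0,40]]]'
python3 st.py; python3 look.py l8
```

```text
t: 15.7
ee_pos: [0.5397, -0.2518, 0.1354]
orientation: [[0.435, 0.9, -0.013], [0.9, -0.435, 0.011], [0.005, -0.017, -1.0]]
wrist_force: [-4.0, 1.1, 9.1]
grip_width: 0.049
t 15.7 p [ 0.5397 -0.2518  0.1354] yhead -25.8 z [-0.013  0.011 -1.   ] q [-0.46  0.43  1.64  0.    1.08 -0.01] w 0.048992266126370115 F [-4.   1.1  9.1]
scene 101
side 0
base [ 0.5363 -0.2488  0.0394] axis [ 0.035 -0.009  0.999] lean 2.1 head -15.0 res 0.0006
base [ 0.5363 -0.2488  0.0394] axis [ 0.035 -0.009  0.999] lean 2.1 head -15.0 res 0.0006
```

View pics/l8.png

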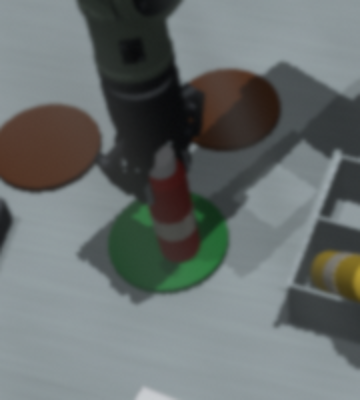

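It stands on the board, lean about 2°, with its base about 16 mm from the board centre, pressed with about 9 N. I'll ease off, open and retreat straight up.

```bash
python3 -m inch '[[[0,0,-0.001,0,40],[0,0,0,0,58],[0,0,0,0,61],[0,0,0,0,66],[0,0,0,0,80],[0,0,0,0,100],[0,0,0,0,100],[0,0,0,0,100]]]'
python3 -m inch '[[[0,0,-0.01,0,100],[0,0,-0.02,0,100],[0,0,-0.03,0,100],[0,0,-0.04,0,100],[0,0,-0.045,0,100],[0,0,-0.045,0,100],[0,0,-0.03,0,100],[0,0,0,0,100]]]'
python3 st.py
cat > fin.py <<'E'
from h import *
c='scene'
for c in ('scene','side'):
  p,d=camera(c); cv2.imwrite('pics/fin_%s.png'%c,p[:,:,::-1])
  P,u,v=cloud(c,d,np.ones(d.shape,bool)); rgb=p[v,u].astype(int)
  k=(np.linalg.norm(P[:,:2]-[.536,-.25],axis=1)<.08)&(P[:,2]>.022)&(P[:,2]<.215)
  print(c,k.sum(),P[k][:,2].max())
  B,a,e=fit(P[k],np.array([.536,-.25,.012]),np.array([.02,.001,.9998])); print(B.round(4),a.round(3),np.degrees(np.arccos(a[2])),e)
  r=cut_out(c,'yellow_bottle')
  for q in r[:2]:
    Y,_,_=cloud(c,d,q['mask']); print(q['p'],q['rect'],np.median(Y,0).round(3))
E
python3 fin.py
```

```text
t: 16.6
ee_pos: [0.5407, -0.2517, 0.1368]
orientation: [[0.435, 0.9, -0.011], [0.9, -0.435, 0.011], [0.005, -0.015, -1.0]]
wrist_force: [0.1, -1.3, 0.5]
grip_width: 0.0853
t: 17.4
ee_pos: [0.5425, -0.254, 0.3701]
orientation: [[0.435, 0.9, -0.009], [0.9, -0.435, 0.01], [0.005, -0.012, -1.0]]
wrist_force: [-0.4, 0.2, -0.3]
grip_width: 0.0856
t 17.4 p [ 0.5425 -0.254   0.3701] yhead -25.8 z [-0.009  0.01  -1.   ] q [-0.46  0.32  1.23  0.01  1.61 -0.01] w 0.08561838171836497 F [-0.4  0.2 -0.3]
scene 1185 0.19747814220272306
[ 0.5361 -0.2463  0.0128] [-0.003 -0.     1.   ] 0.15722362937230816 0.0006018201735221197
0.77 [268.9, 226.9, 312.9, 258.7] [ 0.601 -0.018  0.129]
side 913 0.19623927735868163
[ 0.5401 -0.2462  0.0124] [-0.019 -0.006  1.   ] 1.125422697595734 0.0008701161285142832
0.6 [189.0, 195.2, 242.2, 226.2] [0.581 0.004 0.121]
```

View pics/fin_side.png

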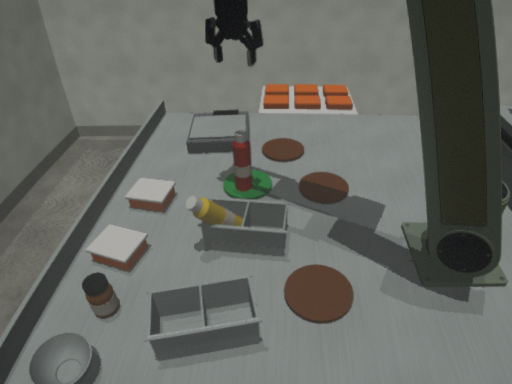

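The red bottle stands upright on the green board at (243,165), and the yellow one is unmoved at (215,211). Its base is about 18 mm from the board centre, within the 50 mm limit.

```bash
python3 -c "
from plant import arm; print(arm.hand_in())"
```

```text
the job is handed in; nothing more can be done
None
```

The red bottle is standing upright on the green board, released, and the job is handed in at about 17.5 s of the 38 s allowed. The hand-in itself reported no verdict.

- **How it went:** I gripped the bottle across its lean at 20 N and lifted it straight up out of the pan. I carried it over the yellow bottle. Sharp starts and reversals of the arm swung it in the pads from 40° to about 9° of lean. I then lowered it onto the board, and light pressure with a small sideways move stood it upright before I opened the fingers.
- **Last checks:** The two cameras put the lean at 0.2° and 1.1°, the base at a height of 12–13 mm, and the base centre about 18–20 mm from the board centre (limit 50 mm). The gripper is well clear of the bottle. The yellow bottle's measured position is within about 2 mm of where it started.
- **What did not go to plan:**
  - The grasp ended up about 10 mm higher than I aimed.
  - One swing overshot to −22° and had to be corrected.
  - The bottle fit in that step slid along the axis because it had no end constraint, which I then added.
  - While the gripper hid most of the bottle during set-down, its fitted base heights were unreliable. I used the wrist force to detect contact instead.

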